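# Seat the water-test cell in the light path

### The arm

A 6-joint arm with a two-finger parallel gripper is mounted at the origin on a cart in front of the work surface, level with it; the furniture and walls round the work are solid. World frame = base frame: x ahead of the robot, y to its left, z up, the work surface at z = 0. Lengths are in m, angles in rad, forces in N, time in s.
With the tool pointing down it reaches from about 0.35 to 0.975 m from the base axis. Payload 7.1 kg.
Tool frame: the origin (TCP) lies midway between the tips of the shut fingers; the grasp point (between the pads) lies 19 mm behind it; z points along the fingers, y is the line along which they close (so a half turn about z gives the same grasp; the last joint's range is limited). The gripper opens to 88 mm and grips with 3 to 60 N. Pads are 20 mm wide; open, the fingers measure 115 mm over their backs; the gripper's body (75 mm by 178 mm) begins 61 mm behind the grasp point.
Start: joints at [1.283, 0.423, 1.63, -0, 1.089, -0.019], TCP at [0.166, 0.603, 0.201] pointing down, gripper open.
Joint ranges: [-3, 3], [-0.9, 2.11], [0.09, 2.58], [-1.31, 4.45], [0.11, 2.69], [-2.54, 2.54]. Speed limits (rad/s): [2.39, 2.39, 3.01, 3.14, 3.14, 3.14].

### API

Orientations are given as a unit quaternion [w, x, y, z].
In Python, from cell import arm, vision gives the robot as it stands.
- The arm moves only by the shell command python3 -m handwheel 'ROWS' [OPENING] [FORCE]. ROWS is a JSON object whose one key "plan" holds a list of rows, each a list of 6 numbers: the shift along the tool's x, y, z in mm, then the turn, a rotation vector about the tool's x, y, z in rad. A call has 1 to 8 rows; each row shifts and turns the commanded pose from where the row before left it, along the tool's axes as they then stand; what a row does not reach is not made up. A row lasts 1/10 s, in which the tool goes at most 50 mm and 8.59 degrees, less where a joint would pass 70% of its speed; a pose out of reach is approached as far as the arm can. A call with a gripper value outside its range is refused whole. OPENING is the opening, from 0 (shut) to 1 (fully open), set as the call begins (- or left out, the last holds). The fingers move at their own pace and stop on an object; FORCE is the grip in N (left out, the last holds). Time passes only in rows, so rows that do not move let the fingers close. It gives the time, the measured TCP pose, the force, the opening and the grip force at its end, in the units of the state.
- arm.observe(): the state, without advancing time (a new reading comes with each control period).
- vision.snapshot(name): name is "scene" or "top"; returns the picture (384x512x3 uint8, red, green, blue); there is no depth.
- vision.get_calibration(name): a dict with "mtx" (3x3 intrinsics, pixels), "k1" (the pictures are not rectified: a ray, as slopes to the right and down, at radius r is drawn at 1 + k1 r^2 times it, then the intrinsics apply), "pose" (4x4, takes a point from camera to world coordinates). Camera axes: x right, y up, looking along -z (the intrinsics and any distortion apply to the point x, -y, -z); pixel columns grow to the right and rows downward; lengths in m; the calibration is good to about 2 mm. A picture is of the moment at which its call begins. get_calibration takes no time and is no camera call.
- arm.finish_job(): hands the job in; it is judged then, once.
Trained networks look in the newest picture that a camera, given by its name, has taken for a name from the list of things; names that differ only in an ending like _2 or _b are one class to them, and where a whole thing is asked for, a point or a joint stands for the part that bears it (a point fixed in the world has none). Each returns a list of dicts, best first, with "p" (0 to 1); they miss things now and then, are a little off and sometimes report something else, mostly with a low value. They report only what shows in the picture. A call takes as long as a camera call. They do not tell look-alikes from the thing itself.
- vision.outline_of(camera, name): "region" (384x512 bool, what is visible of it) and "position" ([column, row] in pixels, amid what is visible of it).
The state is a dict: "clock": time; "joints": joint angles; "qvel": joint speeds; "effort": joint torques, N m; "tcp_pos": TCP position; "eef_rot": TCP orientation; "wrist_force": force on the tool from outside, world axes, zero at the start; "wrist_torque": the same for the moment, N m; "opening": opening from 0.0 (shut) to 1.0 (fully open); "grip_force": force on a finger pad.
Only numpy, scipy, OpenCV 4.12 (cv2) and the standard library are available. Lean on these libraries where they do the work, as an engineer would, in place of code of your own. Each camera call takes 0.05 s, during which the arm holds its last target. There are 200 camera calls.

### The job

Take the tall square cell from the steel tray, holding it only by its ribbed sides so that no finger touches its clear faces, and put it upright into the square well of the water tester with the clear faces looking at the lamp and the detector. It rubs past a side spring: work it fully down to the seat, whose depth must be felt, then press it there with about 16 N for a second (never with more than 25 N), let go and leave it there. Leave the short cell, the round vial, the salt shaker, the spice jar and the tin where they stand.

Things in the scene. Friction and masses are not known exactly. Their poses are not given: they have to be found in the camera images.
- cell: The tallest piece in the tray, upright, square 26 x 26 mm, 92 mm tall, 0.07 kg; black ridge on its grey cap along x. Origin: centre of underside, z up. Its x axis passes through the two clear faces, its y axis through the two white frosted ribbed sides, the ones to hold, flat over the whole height. The lowest 5 mm taper in to 22 mm. A half turn about z makes no difference.
- pane_a: One clear pane of the cell (on its -x face), 19 mm wide, standing 1 mm proud of the face from 46 to 84 mm above the cell's underside. Its origin and axes are those of the cell. Not to be touched by fingers.
- pane_b: The other clear pane, the same, on the cell's +x face; its origin and axes are those of the cell. Not to be touched by fingers.
- tester: Water tester, fixed. Black base 190 x 92 x 6 mm; grey block 72 (x) x 84 (y) mm, top 52 mm high, with the square well in its centre; beside it along x two white heads 50 mm wide, 84 mm high, inner faces 38 mm from the well's centre, with lenses facing each other: lamp (deeper, fins) at -x, detector at +x. Origin: centre of underside, below the well's centre; x = light path, z up.
- well_mouth (a point): Centre of the well's mouth in the block's top face, 52 mm above the worktop; axes as the tester. The well is 28 x 28 mm, walls parallel to the tester's x and y; the cell fits the right way and a quarter turn wrong. Its bottom is a rubber seat (gives 1 mm per 20 N), set by a screw 27 to 43 mm below the mouth; this depth is not measured and must be felt.
- spring_bar (a point): Steel bar lying along x on the well's +y wall, its axis 14 mm below the mouth; this point is its innermost point, 10 mm from the well's centre (4 mm in from the wall). The cell pushes it back (1.5 N at first touch, 1 N more per mm, room for 6 mm) and ends against the -y wall, about 1 mm off centre; rubbing resists the cell with some 2 to 8 N on the way down and holds it afterwards.
- tray: Fixed steel tray, 80 (x) x 262 (y) mm, rim 12 mm high, floor 4 mm thick; three pieces stand in it, in any order, about 85 mm apart along its y. Origin: centre of its underside.
- short_cell: Bystander in the tray: a square cell of the same kind, but only 58 mm tall. Origin: centre of its underside.
- round_vial: Bystander in the tray: a round capped glass vial, 26 mm across, 86 mm tall. Origin: centre of its underside.
- salt_shaker: Bystander: salt shaker, 44 mm across, 90 mm tall. Origin: centre of its underside.
- spice_jar: Bystander: spice jar with a dark cap, 44 mm across, 105 mm tall. Origin: centre of its underside.
- tin: Bystander: food tin, 57 mm across, 72 mm tall. Origin: centre of its underside.
Things that resemble listed ones, but are neither listed nor needed, are in the scene too. Leave any pink or red look-alike of the cell alone.

How it is judged:
On the way, in this order (a step that is already met when the one before it is completed fails the run):
1. the cell is lifted out of the tray (height (world z) of cell above 0.06 m and contact force between cell and tray below 0.01 N), for 0.2 s.
2. the cell stands fully home in the well, clear faces in the light path, and is pressed on the seat with 6 N or more (what the rubbing leaves of the push) for half a second (distance between cell and well_seat_c0 below 0.0057 m and horizontal distance between cell and well_mouth below 0.0025 m and angle between the x axis of cell and the x axis of tester, either way round below 0.09 rad and angle between cell's own z axis and vertical below 0.06 rad and contact force between cell and well_seat_c0 above 6 N), for 0.5 s.
At the end, for the whole second after the job is handed in: The cell is released and at rest in the well: underside within 1.5 mm of the seat at the bottom, centre within 2.5 mm of the well's centre, upright within 0.06 rad, clear faces square to the light path within 0.09 rad (either way round); the five bystanders within 25 mm of where they stood (distance between cell and well_seat_c0 below 0.0057 m and horizontal distance between cell and well_mouth below 0.0025 m and angle between the x axis of cell and the x axis of tester, either way round below 0.09 rad and angle between cell's own z axis and vertical below 0.06 rad and linear speed of cell below 0.01 m/s and contact force between the fingers and cell below 0.05 N and distance of each of short_cell, round_vial, salt_shaker, spice_jar, tin from where it was at the start of the episode below 0.025 m); the robot touches nothing.
It fails at once if a finger presses on a clear pane (contact force between the fingers and pane_a above 0.5 N or contact force between the fingers and pane_b above 0.5 N).
It fails at once if the cell is pushed on the seat with more than 25 N, or jammed in the well so hard that all its contact forces with the tester add up to more than 50 N (contact force between cell and tester above 50 N or contact force between cell and well_seat_c0 above 25 N).
It fails at once if a bystander is pushed away by more than 25 mm (distance of any of short_cell, round_vial, salt_shaker, spice_jar, tin from where it was at the start of the episode above 0.025 m).
It also fails if it takes over 58 s, if anything falls off the work surface, if the arm or the gripper's body presses on something with over 40 N, if the wrist force passes 120 N, or if a joint passes its speed limit or range.

## Working session

There is one attempt and no reset: what is moved stays moved. The work goes in short steps, Python scripts to look and compute and a shell command to move; the robot and the scene stay as the last step left them, time stands still between calls to the robot, and variables do not carry over. Pictures are saved under pics/ and viewed, at most 10 in all, crops included, and the job is handed in when it is done.

```bash
ls; mkdir -p pics; python3 - <<'E'
from cell import arm, vision
import cv2,numpy as np
for n in ("scene","top"):
    im=vision.snapshot(n); cv2.imwrite(f"pics/{n}0.png",cv2.cvtColor(im,cv2.COLOR_RGB2BGR))
    c=vision.get_calibration(n); print(n,np.round(c["mtx"],1).tolist(),c["k1"],np.round(c["pose"],3).tolist())
    for t in ("cell","tester","tray","short_cell","round_vial","pane_a"):
        print(t,[(round(d["p"],2),np.round(d["position"]).tolist(),int(d["region"].sum())) for d in vision.outline_of(n,t)][:4])
s=arm.observe();print(s)
E
```

```text
pics
scene [[376.3, 0.0, 255.5], [0.0, 376.3, 183.8], [0.0, 0.0, 1.0]] -0.12779822952055486 [[0.599, 0.541, -0.59, -0.062], [-0.801, 0.404, -0.442, -0.404], [-0.001, 0.738, 0.675, 0.759], [0.0, 0.0, 0.0, 1.0]]
cell [(0.84, [159.0, 146.0], 312), (0.66, [220.0, 188.0], 188), (0.63, [234.0, 212.0], 383), (0.56, [138.0, 157.0], 264)]
tester [(0.65, [327.0, 243.0], 2693)]
tray [(0.64, [206.0, 185.0], 1163), (0.48, [327.0, 242.0], 2562)]
short_cell [(0.61, [187.0, 160.0], 179), (0.54, [209.0, 186.0], 1168)]
round_vial [(0.69, [222.0, 186.0], 243)]
pane_a [(0.53, [201.0, 167.0], 28), (0.52, [141.0, 159.0], 56), (0.43, [162.0, 143.0], 38), (0.4, [237.0, 212.0], 73)]
top [[389.2, 0.0, 262.3], [0.0, 389.2, 193.9], [0.0, 0.0, 1.0]] -0.01298327098016888 [[0.004, 0.991, -0.137, 0.419], [-1.0, 0.003, -0.002, 0.04], [-0.002, 0.137, 0.991, 1.146], [0.0, 0.0, 0.0, 1.0]]
cell [(0.6, [202.0, 211.0], 153), (0.53, [130.0, 241.0], 203), (0.51, [134.0, 213.0], 193)]
tester [(0.65, [341.0, 211.0], 2046)]
tray [(0.69, [206.0, 212.0], 2086)]
short_cell []
round_vial [(0.67, [232.0, 220.0], 94)]
pane_a []
{'clock': 0.7, 'joints': array([ 1.28298354e+00,  4.23022381e-01,  1.62988424e+00, -3.01344493e-06,
        1.08857578e+00, -1.89961798e-02]), 'qvel': array([-0.00031155,  0.00082984, -0.00069521,  0.00073601, -0.00296253,
        0.00012493]), 'effort': array([-1.26566683e-03, -5.44418693e+01, -2.73997557e+01,  6.44163857e-02,
        1.68368634e-02,  6.87475975e-06]), 'tcp_pos': array([0.16597084, 0.60257062, 0.20102977]), 'eef_rot': array([9.74270370e-06, 1.34003283e-01, 9.90980886e-01, 5.42745741e-05]), 'wrist_force': array([-0.33651483, -0.00409914, -0.82570313]), 'wrist_torque': array([ 0.00206852,  0.05904445, -0.05168525]), 'grip_force': 0.0, 'opening': 1.0009567181665213}
```

```bash
python3 - <<'E'
import cv2
a=cv2.imread("pics/scene0.png")[110:290,110:390]; cv2.imwrite("pics/a.png",cv2.resize(a,None,fx=2.85,fy=2.85,interpolation=cv2.INTER_CUBIC))
b=cv2.imread("pics/top0.png")[140:290,100:420]; cv2.imwrite("pics/b.png",cv2.resize(b,None,fx=2.5,fy=2.5,interpolation=cv2.INTER_CUBIC))
E
```

```text
(no output)
```

View pics/a.png

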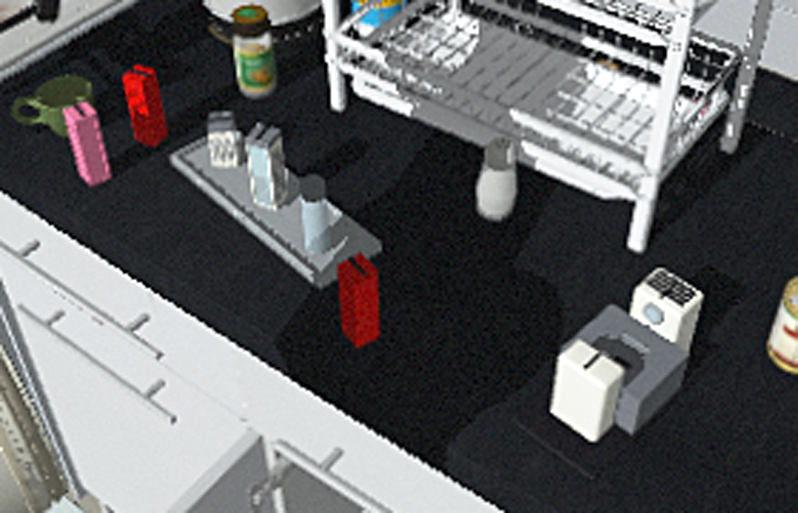

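View pics/b.png

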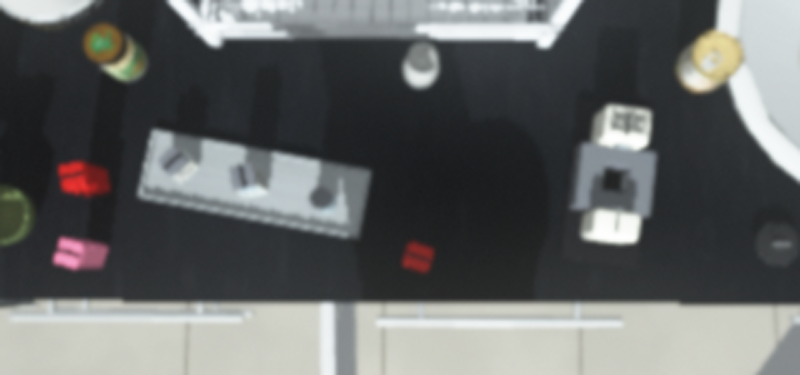

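Scene: the tray holds the short cell (crop 222,135), the tall grey-capped square cell in the middle (265,165; pixel ≈203,168) and the round vial (315,215). The red and pink look-alikes stand outside the tray. The finned lamp head is the one farther from the robot (+world x). Next I enlarge the cell and tester.

```bash
python3 - <<'E'
from cell import vision
import cv2,numpy as np
acc={}
for n in ("scene","top"):
    acc[n]=np.mean([vision.snapshot(n).astype(np.float32) for _ in range(8)],0)[:,:,::-1].astype(np.uint8)
    cv2.imwrite(f"pics/{n}_avg.png",acc[n])
def crop(n,c0,r0,w,h,f):
    o=cv2.resize(acc[n][r0:r0+h,c0:c0+w],None,fx=f,fy=f,interpolation=cv2.INTER_CUBIC)
    for c in range(c0,c0+w,5):
        cv2.line(o,(int((c-c0+.5)*f),0),(int((c-c0+.5)*f),4 if c%10 else 9),(0,255,255),1)
        if c%10==0: cv2.putText(o,str(c),(int((c-c0)*f),20),0,.33,(0,255,255),1)
    for r in range(r0,r0+h,5):
        cv2.line(o,(0,int((r-r0+.5)*f)),(4 if r%10 else 9,int((r-r0+.5)*f)),(0,255,255),1)
        if r%10==0: cv2.putText(o,str(r),(10,int((r-r0+.5)*f)),0,.33,(0,255,255),1)
    return o
A=crop("scene",175,140,66,50,6);B=crop("top",160,185,66,50,6);C=crop("scene",295,195,66,50,6);D=crop("top",315,178,66,50,6)
# tester taller: 
C=cv2.resize(crop("scene",295,195,66,75,6),None,fx=.0+1,fy=1)[:300]
cv2.imwrite("pics/c.png",np.vstack([np.hstack([A,B]),np.hstack([C,D])]))
E
```

```text
(no output)
```

View pics/c.png

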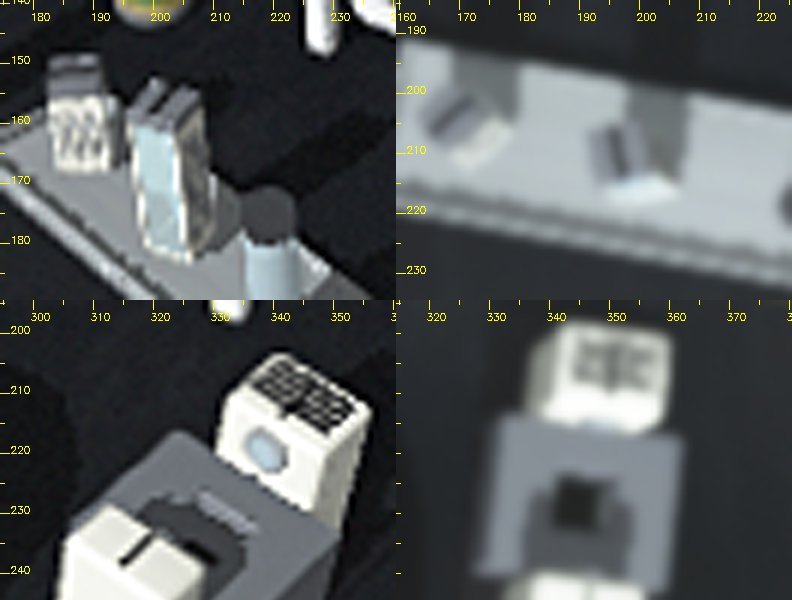

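The tall grey-capped cell in the middle (top ≈197,208; scene ≈202,168) fits: it's the tallest square piece in the tray, with a black ridge and a clear face toward the scene camera. Next I fit the model edges in both views.

```bash
cat > h.py <<'E'
import numpy as np,cv2
from cell import arm,vision
from scipy.optimize import minimize
from scipy.ndimage import map_coordinates
def proj(n,P):
    c=vision.get_calibration(n);M=np.array(c["pose"]);q=(np.atleast_2d(P)-M[:3,3])@M[:3,:3]
    s=np.c_[q[:,0],-q[:,1]]/-q[:,2:];s=s*(1+c["k1"]*(s**2).sum(1,keepdims=True))
    K=np.array(c["mtx"]);return s*[K[0,0],K[1,1]]+K[:2,2]
def ray(n,uv,z):
    f=lambda p:proj(n,[[p[0],p[1],z]])[0]-uv
    from scipy.optimize import fsolve
    return fsolve(f,[.5,0])
def box(hx,hy,z): 
    a=[(-hx,-hy,z),(hx,-hy,z),(hx,hy,z),(-hx,hy,z)];return [(a[i],a[(i+1)%4]) for i in range(4)]
TESTER=box(.036,.042,.052)+[((s*.038,-.025,.084),(s*.038,.025,.084)) for s in(-1,1)]
def fit(n,img,edges,x0,names=3,step=(.02,.02,.15)):
    g=cv2.GaussianBlur(img.astype(np.float32),(0,0),.8)
    G=[(cv2.Sobel(g[:,:,k],-1,1,0),cv2.Sobel(g[:,:,k],-1,0,1)) for k in range(3)]
    t=np.linspace(.05,.95,25)[:,None]
    def cost(p,det=False):
        R=np.array([[np.cos(p[2]),-np.sin(p[2])],[np.sin(p[2]),np.cos(p[2])]]);S=[]
        for a,b in edges:
            a,b=np.array(a),np.array(b);L=a+(b-a)*t;W=np.c_[L[:,:2]@R.T+p[:2],L[:,2]]
            uv=proj(n,W);d=uv[-1]-uv[0];nn=np.array([-d[1],d[0]])/np.hypot(*d)
            S.append(np.max([np.abs(map_coordinates(gx,uv[:,::-1].T,order=1)*nn[0]+map_coordinates(gy,uv[:,::-1].T,order=1)*nn[1]) for gx,gy in G],0).mean())
        return np.round(S) if det else -np.mean(np.sqrt(S))
    best=None;rng=np.random.default_rng(0)
    for i in range(40):
        s=x0+rng.uniform(-1,1,3)*step*(i>0)
        r=minimize(cost,s,method="Nelder-Mead",options=dict(initial_simplex=np.vstack([s,s+[.004,0,0],s+[0,.004,0],s+[0,0,.05]]),xatol=1e-5,fatol=1e-4))
        if best is None or r.fun<best.fun:best=r
    return best.x,best.fun,cost(best.x,True)
E
python3 - <<'E'
from h import *
I={n:cv2.imread(f"pics/{n}_avg.png") for n in("scene","top")}
tc=np.mean([ray("top",[c,r],.052) for c,r in((331.8,196.2),(362.3,200.3),(359.3,226.2))][::2],0);print("tester0",tc)
for n in I: print(n,[np.round(x,4) for x in fit(n,I[n],TESTER,[*tc,3.05])])
cc=ray("top",[196.5,208.5],.096);print("cell0",cc, "scene",ray("scene",[201.5,157],.096))
CELL=box(.013,.013,.096)+[((-.013,s*.013,.01),(-.013,s*.013,.09)) for s in(-1,1)]
d=ray("top",[198.5,213],.096)-ray("top",[194.5,204.5],.096);print("ridge yaw",np.arctan2(*d[::-1]))
for n in I:
  for E in (box(.013,.013,.096),):
    print(n,[np.round(x,4) for x in fit(n,I[n],E,[*cc,np.arctan(d[1]/d[0])],step=(.012,.012,.2))])
print(proj("top",[[*cc,.096]]),[ (round(a,3)) for a in tc])
E
```

```text
tester0 [ 0.5215573  -0.19219118]Traceback (most recent call last):
  File "<stdin>", line 4, in <module>
  File "h.py", line 30, in fit
    r=minimize(cost,s,method="Nelder-Mead",options=dict(initial_simplex=np.vstack([s,s+[.004,0,0],s+[0,.004,0],s+[0,0,.05]]),xatol=1e-5,fatol=1e-4))
    res = _minimize_neldermead(fun, x0, args, callback, bounds=bounds,
                               **options)
    fxe = func(xe)
    fx = function(np.copy(x), *(wrapper_args + args))
  File "h.py", line 24, in cost
    uv=proj(n,W);d=uv[-1]-uv[0];nn=np.array([-d[1],d[0]])/np.hypot(*d)
  File "h.py", line 6, in proj
    c=vision.get_calibration(n);M=np.array(c["pose"]);q=(np.atleast_2d(P)-M[:3,3])@M[:3,:3]
ValueError: time passes only in moves, steps and waits
```

```bash
sed -i 's/    c=vision.get_calibration(n);M=/    c=CAL[n];M=/; s/^def proj/CAL={n:vision.get_calibration(n) for n in("scene","top")}\ndef proj/' h.py
python3 - <<'E'
from h import *
I={n:cv2.imread(f"pics/{n}_avg.png") for n in("scene","top")}
tc=np.array([.5216,-.192])
T=[]
for n in I: r=fit(n,I[n],TESTER,[*tc,3.05]);T.append(r[0]);print(n,[np.round(x,4) for x in r])
cc=ray("top",[196.5,208.5],.096);print("cell0",cc, "scene",ray("scene",[201.5,157],.096))
d=ray("top",[198.5,213],.096)-ray("top",[194.5,204.5],.096);print("ridge yaw",np.arctan(d[1]/d[0]))
C=[]
for n in I:
    r=fit(n,I[n],box(.013,.013,.096),[*cc,np.arctan(d[1]/d[0])],step=(.012,.012,.2));C.append(r[0]);print(n,[np.round(x,4) for x in r])
def ov(n,E,p,c0,r0,f=6,w=66,h=50):
    o=cv2.resize(I[n][r0:r0+h,c0:c0+w],None,fx=f,fy=f,interpolation=cv2.INTER_CUBIC)
    R=np.array([[np.cos(p[2]),-np.sin(p[2])],[np.sin(p[2]),np.cos(p[2])]])
    for a,b in E:
        W=np.array([a,b]);W=np.c_[W[:,:2]@R.T+p[:2],W[:,2]];uv=((proj(n,W)-[c0,r0]+.5)*f).astype(int)
        cv2.line(o,tuple(map(int,uv[0])),tuple(map(int,uv[1])),(0,0,255),1)
    return o
CE=box(.013,.013,.096)+box(.013,.013,.009)
cv2.imwrite("pics/d.png",np.vstack([np.hstack([ov("scene",CE,C[0],175,140),ov("top",CE,C[1],160,185)]),np.hstack([ov("scene",TESTER+box(.014,.014,.052),T[0],297,205),ov("top",TESTER+box(.014,.014,.052),T[1],315,178)])]))
E
```

```text
scene [array([ 0.5191, -0.1912,  3.0312]), np.float64(-13.8644), array([290.,  76., 152., 208., 108., 413.])]
top [array([ 0.5201, -0.1932,  3.0045]), np.float64(-14.2771), array([181., 222., 220., 170., 147., 299.])]
cell0 [0.52320729 0.22066103] scene [0.51624454 0.22101422]
ridge yaw 0.460796583008189
scene [array([0.5183, 0.2223, 0.2304]), np.float64(-13.3536), array([107., 203., 261., 160.])]
top [array([0.5192, 0.2201, 0.3121]), np.float64(-11.0883), array([ 88., 107., 104., 208.])]
```

View pics/d.png

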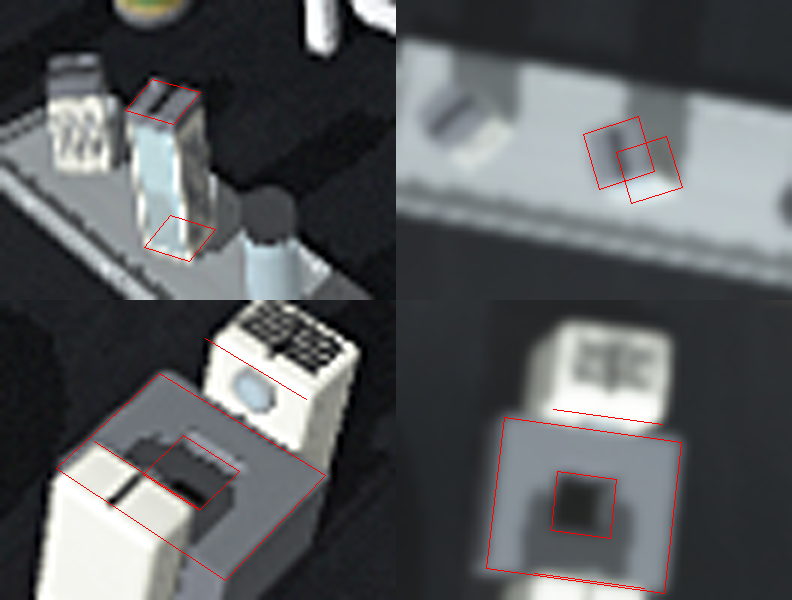

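Scene and top agree: the cell's top is at about (0.519, 0.221) at z 0.096, yaw ≈ 0.27. The tester is at (0.520, -0.192), yaw ≈ -0.125 (mod π), with the lamp on the far side. Moving over the cell now.

```bash
python3 -m handwheel '{"plan":[[-32,-20,0,0,0,0],[-32,-20,0,0,0,0],[-32,-20,0,0,0,0],[-32,-20,0,0,0,0],[-32,-20,0,0,0,0],[-32,-20,0,0,0,0],[-32,-20,0,0,0,0],[-32,-20,0,0,0,0]]}' 0.6 25
python3 -m handwheel '{"plan":[[-31,-19,0,0,0,0],[-31,-19,0,0,0,0],[-31,-19,0,0,0,0],[-31,-19,0,0,0,0],[-31,-19,0,0,0,0],[-31,-19,0,0,0,0],[0,0,0,0,0,-0.135],[0,0,0,0,0,-0.135]]}'
python3 -m handwheel '{"plan":[[0,0,0,0,0,-0.135],[0,0,0,0,0,-0.135],[0,0,0,0,0,0],[0,0,0,0,0,0]]}'
```

```text
clock: 2.3
tcp_pos: [0.3712, 0.3792, 0.2012]
eef_rot: [0.0, 0.134, 0.991, 0.0]
wrist_force: [0.5, 0.1, -0.1]
opening: 0.599
grip_force: 0.0
clock: 3.1
tcp_pos: [0.5202, 0.2199, 0.2009]
eef_rot: [0.0, -0.002, 1.0, 0.0]
wrist_force: [0.5, 0.8, -0.1]
opening: 0.601
grip_force: 0.0
clock: 3.5
tcp_pos: [0.5193, 0.221, 0.201]
eef_rot: [0.0, -0.133, 0.991, 0.0]
wrist_force: [-0.1, -0.2, -0.6]
opening: 0.604
grip_force: 0.0
```

```bash
python3 -m handwheel '{"plan":[[0,0,25,0,0,0],[0,0,25,0,0,0],[0,0,25,0,0,0],[0,0,25,0,0,0],[0,0,20,0,0,0],[0,0,12,0,0,0],[0,0,11,0,0,0],[0,0,0,0,0,0]]}'
python3 - <<'E'
from h import *
I={n:vision.snapshot(n)[:,:,::-1] for n in("scene","top")}
o=[cv2.resize(I[n][r:r+60,c:c+66],None,fx=6,fy=6,interpolation=cv2.INTER_CUBIC) for n,c,r in(("scene",170,130),("top",165,180))]
cv2.imwrite("pics/e.png",np.hstack(o))
E
```

```text
clock: 4.3
tcp_pos: [0.5187, 0.2208, 0.057]
eef_rot: [-0.001, -0.135, 0.991, -0.0]
wrist_force: [-0.5, 0.0, 0.4]
opening: 0.602
grip_force: 0.0
```

View pics/e.png

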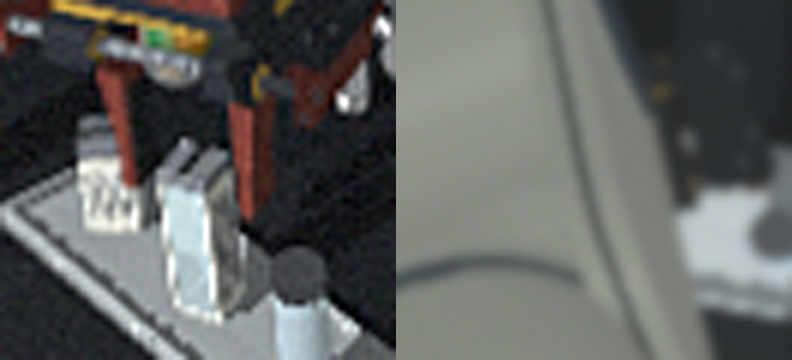

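The fingers straddle the cell on its ribbed sides (left finger tip at 130,185, right at 250,220 in the crop), so I grip and lift.

```bash
python3 -m handwheel '{"plan":[[0,0,0,0,0,0],[0,0,0,0,0,0],[0,0,0,0,0,0],[0,0,0,0,0,0],[0,0,0,0,0,0],[0,0,0,0,0,0]]}' 0 40
python3 -m handwheel '{"plan":[[0,0,-10,0,0,0],[0,0,-20,0,0,0],[0,0,-20,0,0,0],[0,0,-20,0,0,0],[0,0,-20,0,0,0],[0,0,-20,0,0,0],[0,0,-10,0,0,0],[0,0,0,0,0,0]]}'
```

```text
clock: 5.0
tcp_pos: [0.5196, 0.2212, 0.0584]
eef_rot: [0.0, -0.135, 0.991, 0.0]
wrist_force: [-0.1, 0.3, 3.9]
opening: 0.296
grip_force: 39.5
clock: 5.8
tcp_pos: [0.5201, 0.2213, 0.1795]
eef_rot: [0.001, -0.135, 0.991, 0.0]
wrist_force: [0.4, 0.2, -1.1]
opening: 0.297
grip_force: 39.5
```

```bash
python3 -m handwheel '{"plan":[[0,0,0,0,0,0.131],[0,0,0,0,0,0.131],[0,0,0,0,0,0.132],[-3,-25,0,0,0,0],[-4.2,-34,0,0,0,0],[-4.2,-34,0,0,0,0],[-4.2,-34,0,0,0,0],[-4.2,-34,0,0,0,0]]}'
python3 -m handwheel '{"plan":[[-4.2,-34,0,0,0,0],[-4.2,-34,0,0,0,0],[-4.2,-34,0,0,0,0],[-4.2,-34,0,0,0,0],[-4.2,-34,0,0,0,0],[-4.2,-34,0,0,0,0],[-3.3,-27,0,0,0,0],[-2,-18,0,0,0,0]]}'
python3 -m handwheel '{"plan":[[0,0,0,0,0,0],[0,0,0,0,0,0],[0,0,0,0,0,0]]}'
python3 - <<'E'
from h import *
ims=[vision.snapshot("scene").astype(np.float32) for _ in range(4)]
im=np.mean(ims,0)[:,:,::-1].astype(np.uint8);cv2.imwrite("pics/scene_held.png",im)
c,r,w,h,f=285,165,80,90,6
o=cv2.resize(im[r:r+h,c:c+w],None,fx=f,fy=f,interpolation=cv2.INTER_CUBIC)
s=arm.observe();print(s["tcp_pos"],s["eef_rot"],s["wrist_force"])
cv2.imwrite("pics/f.png",o)
E
```

```text
clock: 6.6
tcp_pos: [0.5183, 0.0575, 0.1768]
eef_rot: [-0.001, 0.061, 0.998, -0.0]
wrist_force: [1.0, 0.0, -0.5]
opening: 0.295
grip_force: 39.5
clock: 7.4
tcp_pos: [0.5181, -0.1937, 0.1767]
eef_rot: [-0.001, 0.062, 0.998, 0.0]
wrist_force: [-0.8, -0.1, -0.7]
opening: 0.291
grip_force: 39.5
clock: 7.7
tcp_pos: [0.5186, -0.1911, 0.1773]
eef_rot: [-0.001, 0.061, 0.998, 0.0]
wrist_force: [0.4, 0.1, 0.1]
opening: 0.294
grip_force: 39.5
[ 0.51904232 -0.19130032  0.17792897] [-7.08888627e-05  6.08178658e-02  9.98148877e-01  4.11139285e-05] [ 0.64236401  0.10900847 -0.88594455]
```

View pics/f.png

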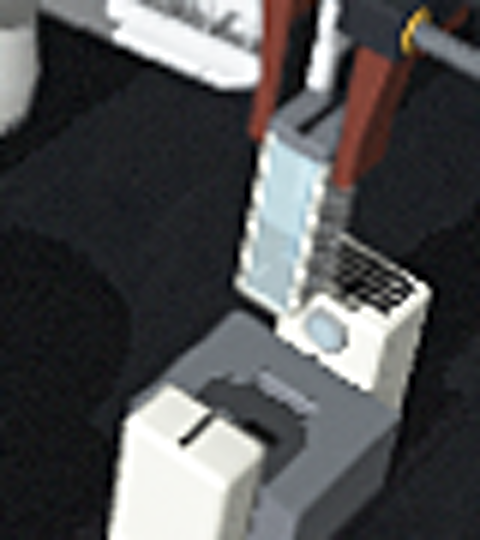

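The cell is held upright with its ribbed sides in the fingers and its clear face toward the detector (crop 270,200). The next check is its offset in the hand.

```bash
python3 - <<'E'
from h import *
im=cv2.imread("pics/scene_held.png")
t=np.array([.5190,-.1913]);zb=.1779-.0544;yaw=3.0185-np.pi
E=[((-.013,s*.013,zb+.008),(-.013,s*.013,zb+.088)) for s in(-1,1)]
B=box(.011,.011,zb);Tp=box(.013,.013,zb+.092)
for nm,ed in(("face verticals+bottom+top",E+[B[3]]+Tp),("top",Tp),("vert+bot",E+[B[3],B[0]])):
    print(nm,[np.round(x,4) for x in fit("scene",im,ed,[*t,yaw],step=(.006,.006,.08))])
f=6;o=cv2.resize(im[165:255,285:365],None,fx=f,fy=f,interpolation=cv2.INTER_CUBIC)
R=np.array([[np.cos(yaw),-np.sin(yaw)],[np.sin(yaw),np.cos(yaw)]])
for a,b in E+B+Tp:
    W=np.array([a,b]);W=np.c_[W[:,:2]@R.T+t,W[:,2]];uv=((proj("scene",W)-[285,165]+.5)*f).astype(int)
    cv2.line(o,tuple(map(int,uv[0])),tuple(map(int,uv[1])),(0,0,255),1)
W=TESTER+box(.014,.014,.052)
yt=3.0185;R=np.array([[np.cos(yt),-np.sin(yt)],[np.sin(yt),np.cos(yt)]])
for a,b in W:
    W=np.array([a,b]);W=np.c_[W[:,:2]@R.T+[.5191,-.1912],W[:,2]];uv=((proj("scene",W)-[285,165]+.5)*f).astype(int)
    cv2.line(o,tuple(map(int,uv[0])),tuple(map(int,uv[1])),(0,255,0),1)
cv2.imwrite("pics/g.png",o)
E
```

```text
face verticals+bottom+top [array([ 0.5174, -0.1898, -0.0786]), np.float64(-15.626), array([323., 532., 401., 119., 108., 255., 122.])]
top [array([ 0.5467, -0.1866,  0.3193]), np.float64(-14.6359), array([169., 116., 631.,  93.])]
vert+bot [array([ 0.5182, -0.1894, -0.0741]), np.float64(-18.5917), array([324., 535., 408., 170.])]
```

View pics/g.png

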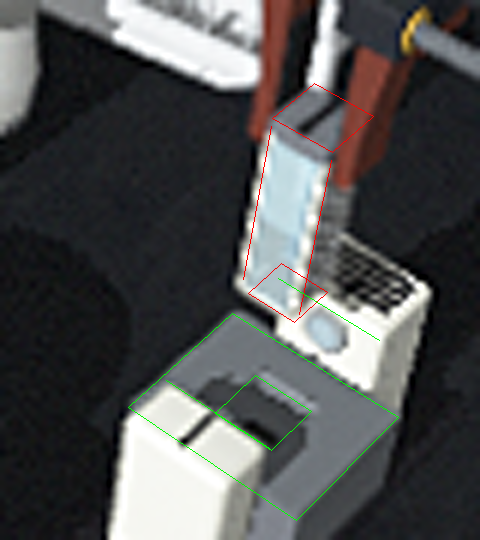

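```bash
python3 -m handwheel '{"plan":[[-1,0,15,0,0,0],[0,0,20,0,0,0],[0,0,15,0,0,0],[0,0,10,0,0,0],[0,0,5,0,0,0],[0,0,2,0,0,0],[0,0,0,0,0,0],[0,0,0,0,0,0]]}'
python3 -m handwheel '{"plan":[[0,0,2,0,0,0],[0,0,2,0,0,0],[0,0,2,0,0,0],[0,0,0,0,0,0]]}'
python3 -m handwheel '{"plan":[[0,0,1,0,0,0],[0,0,1,0,0,0],[0,0,1,0,0,0],[0,0,0,0,0,0]]}'
```

```text
clock: 8.7
tcp_pos: [0.5205, -0.1924, 0.1116]
eef_rot: [0.001, 0.061, 0.998, -0.0]
wrist_force: [-0.3, -0.7, -0.1]
opening: 0.293
grip_force: 39.5
clock: 9.1
tcp_pos: [0.52, -0.1922, 0.1048]
eef_rot: [0.0, 0.061, 0.998, -0.0]
wrist_force: [1.5, 0.5, -0.3]
opening: 0.29
grip_force: 39.5
clock: 9.5
tcp_pos: [0.5206, -0.1924, 0.1022]
eef_rot: [0.001, 0.061, 0.998, -0.0]
wrist_force: [1.5, -0.4, 0.6]
opening: 0.294
grip_force: 39.5
```

```bash
for i in 1 2 3; do python3 -m handwheel '{"plan":[[0,0,1,0,0,0],[0,0,1,0,0,0],[0,0,1,0,0,0],[0,0,0,0,0,0],[0,0,0,0,0,0]]}' | egrep 'tcp|force'; done
```

```text
tcp_pos: [0.5205, -0.1921, 0.099]
wrist_force: [5.8, 0.5, -1.5]
grip_force: 39.9
tcp_pos: [0.5205, -0.1924, 0.0961]
wrist_force: [5.0, -0.4, 1.7]
grip_force: 39.9
tcp_pos: [0.5207, -0.1922, 0.0933]
wrist_force: [5.6, 1.3, 3.3]
grip_force: 40.0
```

```bash
python3 -m handwheel '{"plan":[[-0.7,0,0,0,0,0],[0,0,0,0,0,0],[0,0,0,0,0,0]]}' | egrep 'tcp|force'; for i in 1 2; do python3 -m handwheel '{"plan":[[0,0,1,0,0,0],[0,0,1,0,0,0],[0,0,0,0,0,0],[0,0,0,0,0,0]]}' | egrep 'tcp|force'; done
```

```text
tcp_pos: [0.5208, -0.1922, 0.0931]
wrist_force: [5.1, 1.3, 4.7]
grip_force: 40.0
tcp_pos: [0.5208, -0.1921, 0.091]
wrist_force: [5.4, 1.9, 4.5]
grip_force: 40.0
tcp_pos: [0.5209, -0.192, 0.089]
wrist_force: [5.6, 1.9, 4.5]
grip_force: 40.0
```

```bash
python3 -m handwheel '{"plan":[[-1,0,0,0,0,0],[0,0,0,0,0,0],[0,0,0,0,0,0]]}' | egrep 'tcp|force';python3 - <<'E'
from cell import arm
s=arm.observe();print(s["wrist_torque"],s["wrist_force"],s["tcp_pos"],s["eef_rot"])
E
```

```text
tcp_pos: [0.5212, -0.192, 0.0888]
wrist_force: [3.3, 4.0, 5.2]
grip_force: 40.0
[ 0.88005956 -0.76161792 -0.00230575] [3.33572336 3.9749659  5.16550348] [ 0.52119953 -0.1919842   0.08877821] [-5.30591411e-04  6.14233012e-02  9.98111610e-01  3.33000004e-04]
```

```bash
python3 -m handwheel '{"plan":[[-1,0,0,0,0,0],[0,0,0,0,0,0],[0,0,0,0,0,0]]}' | egrep 'tcp|force'; for i in 1 2 3; do python3 -m handwheel '{"plan":[[0,0,1,0,0,0],[0,0,1,0,0,0],[0,0,0,0,0,0],[0,0,0,0,0,0]]}' | egrep 'tcp|force'; done
```

```text
tcp_pos: [0.5216, -0.1921, 0.0884]
wrist_force: [1.0, 4.8, 3.0]
grip_force: 40.0
tcp_pos: [0.5219, -0.1922, 0.0864]
wrist_force: [0.3, 3.2, -1.3]
grip_force: 40.0
tcp_pos: [0.5225, -0.1924, 0.0848]
wrist_force: [0.2, 3.8, -1.2]
grip_force: 40.0
tcp_pos: [0.5229, -0.1926, 0.083]
wrist_force: [0.4, 3.9, 0.3]
grip_force: 40.0
```

```bash
for i in 1 2 3 4; do python3 -m handwheel '{"plan":[[0,0,1,0,0,0],[0,0,0.5,0,0,0],[0,0,0,0,0,0],[0,0,0,0,0,0]]}' | egrep 'tcp|force' | head -2; done
```

```text
tcp_pos: [0.5229, -0.1926, 0.0815]
wrist_force: [0.8, 3.8, 0.6]
tcp_pos: [0.5227, -0.1925, 0.0799]
wrist_force: [1.2, 3.5, 0.8]
tcp_pos: [0.5226, -0.1925, 0.0784]
wrist_force: [0.6, 3.7, 0.2]
tcp_pos: [0.5229, -0.1926, 0.0775]
wrist_force: [-0.1, 5.2, 6.4]
```

```bash
for i in 1 2 3; do python3 -m handwheel '{"plan":[[0,0,0.5,0,0,0],[0,0,0,0,0,0],[0,0,0,0,0,0]]}' | egrep 'tcp|force' | head -2; done
```

```text
tcp_pos: [0.523, -0.1926, 0.0773]
wrist_force: [-1.3, 5.7, 9.0]
tcp_pos: [0.5231, -0.1926, 0.0771]
wrist_force: [-1.1, 6.0, 12.7]
tcp_pos: [0.5232, -0.1926, 0.077]
wrist_force: [-1.9, 5.2, 15.6]
```

Stiffness is about 20 N/mm, which matches the rubber seat, at a depth of ≈29 mm. I press and hold.

```bash
python3 -m handwheel '{"plan":[[0,0,0.4,0,0,0],[0,0,0,0,0,0],[0,0,0,0,0,0],[0,0,0,0,0,0],[0,0,0,0,0,0],[0,0,0,0,0,0],[0,0,0,0,0,0]]}' | egrep 'tcp|force|rot' ;python3 -m handwheel '{"plan":[[0,0,0,0,0,0],[0,0,0,0,0,0],[0,0,0,0,0,0],[0,0,0,0,0,0],[0,0,0,0,0,0],[0,0,0,0,0,0],[0,0,0,0,0,0]]}' | egrep 'tcp|force|rot'
python3 - <<'E'
from h import *
im=np.mean([vision.snapshot("scene").astype(np.float32) for _ in range(4)],0)[:,:,::-1].astype(np.uint8);cv2.imwrite("pics/scene_in.png",im)
f=6;o=cv2.resize(im[165:255,285:365],None,fx=f,fy=f,interpolation=cv2.INTER_CUBIC)
yt=3.0185;R=np.array([[np.cos(yt),-np.sin(yt)],[np.sin(yt),np.cos(yt)]])
for zb,c in((.0225,(0,0,255)),(.012,(0,255,0))):
  for a,b in box(.013,.013,zb+.092):
    W=np.array([a,b]);W=np.c_[W[:,:2]@R.T+[.520,-.1905],W[:,2]];uv=((proj("scene",W)-[285,165]+.5)*f).astype(int)
    cv2.line(o,tuple(map(int,uv[0])),tuple(map(int,uv[1])),c,1)
cv2.imwrite("pics/i.png",o)
s=arm.observe();print(s["clock"],s["wrist_force"],s["wrist_torque"])
E
```

```text
tcp_pos: [0.5233, -0.1926, 0.0768]
eef_rot: [0.001, 0.061, 0.998, -0.0]
wrist_force: [-2.7, 5.8, 17.5]
grip_force: 40.0
tcp_pos: [0.5233, -0.1926, 0.0768]
eef_rot: [0.001, 0.061, 0.998, -0.0]
wrist_force: [-2.6, 5.8, 18.2]
grip_force: 40.0
18.0 [-2.11292478  6.54006861 18.04827142] [ 1.42322845  0.72340438 -0.01614733]
```

View pics/i.png

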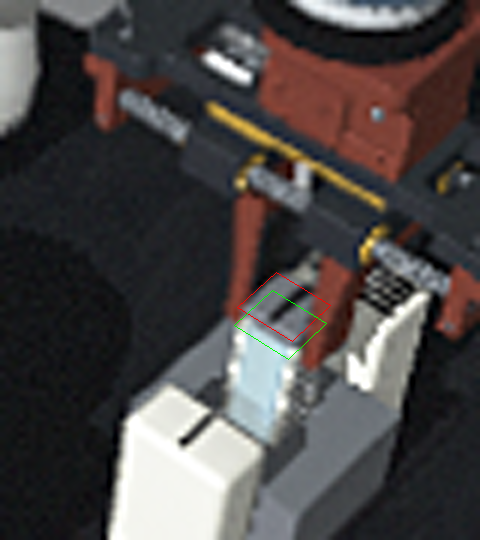

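```bash
python3 -m handwheel '{"plan":[[0.5,0,-1,0,0,0],[0.3,0,-1,0,0,0],[0,0,0,0,0,0],[0,0,0,0,0,0]]}' | egrep 'tcp|force' ;python3 -m handwheel '{"plan":[[0,0,0,0,0,0],[0,0,0,0,0,0],[0,0,0,0,0,0],[0,0,0,0,0,0]]}' 0.55| egrep 'tcp|force|open'
```

```text
tcp_pos: [0.5226, -0.1926, 0.0776]
wrist_force: [0.9, 4.8, 6.2]
grip_force: 40.0
tcp_pos: [0.5216, -0.1927, 0.0768]
wrist_force: [0.8, -0.5, -0.2]
opening: 0.551
grip_force: 0.0
```

```bash
python3 -m handwheel '{"plan":[[0,0,-8,0,0,0],[0,0,-20,0,0,0],[0,0,-30,0,0,0],[0,0,-30,0,0,0],[0,0,-30,0,0,0],[0,0,-20,0,0,0],[4,30,0,0,0,0],[4,40,0,0,0,0]]}' | egrep 'tcp|force'
python3 -m handwheel '{"plan":[[4,40,0,0,0,0],[4,40,0,0,0,0],[4,40,0,0,0,0],[0,0,0,0,0,0],[0,0,0,0,0,0]]}' | egrep 'tcp|force'
python3 - <<'E'
from h import *
I={n:np.mean([vision.snapshot(n).astype(np.float32) for _ in range(4)],0)[:,:,::-1].astype(np.uint8) for n in("scene","top")}
yt=3.0185;f=6;O=[]
for n,c,r in(("scene",297,185),("top",315,170)):
  cv2.imwrite(f"pics/{n}_end.png",I[n])
  for zb in(.0225,):
    print(n,zb,[np.round(x,4) for x in fit(n,I[n],box(.013,.013,zb+.092),[.5205,-.1905,yt-np.pi],step=(.005,.005,.08))])
  O.append(cv2.resize(I[n][r:r+66,c:c+66],None,fx=f,fy=f,interpolation=cv2.INTER_CUBIC))
cv2.imwrite("pics/j.png",np.hstack(O))
E
```

```text
tcp_pos: [0.523, -0.1226, 0.2167]
wrist_force: [-0.2, 1.6, -0.2]
grip_force: 0.0
tcp_pos: [0.5254, -0.0008, 0.2155]
wrist_force: [-0.6, 0.1, 0.3]
grip_force: 0.0
scene 0.0225 [array([ 0.5207, -0.1901, -0.0492]), np.float64(-12.2568), array([ 55., 156., 251., 176.])]
top 0.0225 [array([ 0.5235, -0.178 , -0.0551]), np.float64(-9.7827), array([ 96.,  67.,  57., 184.])]
```

View pics/j.png

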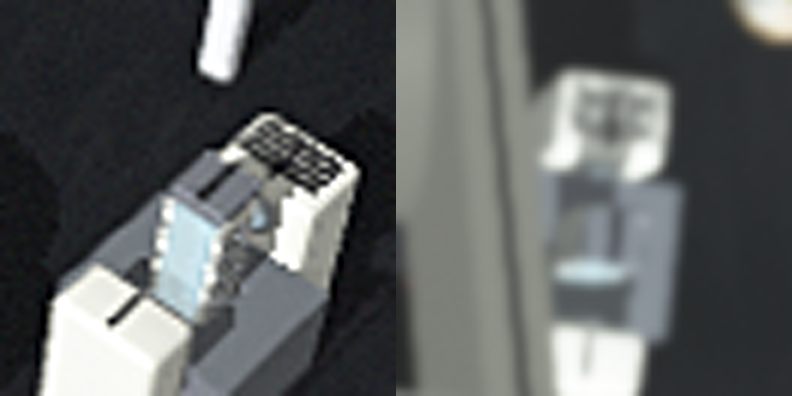

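The cell stands in the well with its clear face toward the detector (crop 185,260). I confirm by touch that it's fully home: shut fingers pressing gently on the cap.

```bash
python3 -m handwheel '{"plan":[[-4,-38,0,0,0,0],[-4,-38,0,0,0,0],[-4,-38,0,0,0,0],[-4,-38,0,0,0,0],[-4,-38,0,0,0,0],[0,0,0,0,0,0],[0,0,0,0,0,0],[0,0,0,0,0,0]]}' 0 | egrep 'tcp|force|open'
python3 -m handwheel '{"plan":[[0,0,25,0,0,0],[0,0,25,0,0,0],[0,0,20,0,0,0],[0,0,15,0,0,0],[0,0,5,0,0,0],[0,0,0,0,0,0],[0,0,0,0,0,0]]}' | egrep 'tcp|force|open'
for i in 1 2 3; do python3 -m handwheel '{"plan":[[0,0,1,0,0,0],[0,0,0,0,0,0],[0,0,0,0,0,0]]}' | egrep 'tcp|wrist'; done
```

```text
tcp_pos: [0.5217, -0.1918, 0.2149]
wrist_force: [0.7, 0.2, 1.2]
opening: 0.003
grip_force: 0.0
tcp_pos: [0.5225, -0.1921, 0.1258]
wrist_force: [0.4, -0.5, 1.0]
opening: 0.0
grip_force: 0.0
tcp_pos: [0.5221, -0.1926, 0.1246]
wrist_force: [0.5, -0.0, 0.5]
tcp_pos: [0.5219, -0.1925, 0.1231]
wrist_force: [-0.1, -0.1, -0.4]
tcp_pos: [0.5218, -0.1924, 0.122]
wrist_force: [0.2, -1.1, -0.1]
```

```bash
for i in 1 2 3 4 5 6 7; do python3 -m handwheel '{"plan":[[0,0,0.7,0,0,0],[0,0,0.3,0,0,0],[0,0,0,0,0,0]]}' | egrep 'tcp|wrist'; done
```

```text
tcp_pos: [0.5219, -0.1924, 0.121]
wrist_force: [0.1, -0.5, -0.2]
tcp_pos: [0.5219, -0.1924, 0.12]
wrist_force: [0.1, 0.4, -0.3]
tcp_pos: [0.5219, -0.1924, 0.119]
wrist_force: [0.1, -0.3, 0.9]
tcp_pos: [0.5218, -0.1924, 0.118]
wrist_force: [-0.1, -0.6, 0.2]
tcp_pos: [0.5219, -0.1924, 0.117]
wrist_force: [-0.1, -1.0, 0.4]
tcp_pos: [0.5218, -0.1924, 0.116]
wrist_force: [-0.0, 0.6, -0.6]
tcp_pos: [0.5219, -0.1924, 0.115]
wrist_force: [-1.2, -0.0, 1.0]
```

```bash
for i in 1 2 3 4; do python3 -m handwheel '{"plan":[[0,0,0.5,0,0,0],[0,0,0,0,0,0],[0,0,0,0,0,0]]}' | egrep 'tcp|wrist'; done
```

```text
tcp_pos: [0.5219, -0.1924, 0.1146]
wrist_force: [0.2, -0.5, -0.8]
tcp_pos: [0.5219, -0.1924, 0.1141]
wrist_force: [-0.7, 0.1, 0.2]
tcp_pos: [0.5219, -0.1924, 0.1136]
wrist_force: [0.2, -0.1, 0.4]
tcp_pos: [0.5219, -0.1924, 0.1131]
wrist_force: [-0.3, -0.2, -0.4]
```

```bash
for i in 1 2 3 4 5; do python3 -m handwheel '{"plan":[[0,0,0.5,0,0,0],[0,0,0.5,0,0,0],[0,0,0,0,0,0]]}' | egrep 'tcp|wrist'; done
```

```text
tcp_pos: [0.5218, -0.1924, 0.112]
wrist_force: [1.1, -0.2, -0.7]
tcp_pos: [0.5218, -0.1924, 0.111]
wrist_force: [0.4, -0.4, 0.6]
tcp_pos: [0.5218, -0.1924, 0.11]
wrist_force: [-0.4, 0.3, -0.3]
tcp_pos: [0.5218, -0.1924, 0.109]
wrist_force: [-0.7, 0.0, -0.6]
tcp_pos: [0.5219, -0.1924, 0.108]
wrist_force: [0.3, 1.1, -0.7]
```

```bash
for i in 1 2 3 4 5; do python3 -m handwheel '{"plan":[[0,0,0.5,0,0,0],[0,0,0.5,0,0,0],[0,0,0,0,0,0]]}' | egrep 'tcp|wrist'; done
python3 - <<'E'
from h import *
im=cv2.imread("pics/scene_end.png");i0=cv2.imread("pics/scene_avg.png")
# original known cell-in-tray check of method: z of top by best y consistency
for zt in (.098,.102,.106,.110,.1145,.119):
    r=fit("scene",im,box(.013,.013,zt),[.521,-.1905,-.1],step=(.01,.01,.08));print(zt,np.round(r[0],4),r[1].round(2))
E
```

```text
tcp_pos: [0.5219, -0.1924, 0.107]
wrist_force: [0.2, 0.1, -0.1]
tcp_pos: [0.5218, -0.1924, 0.106]
wrist_force: [0.3, -0.1, -0.3]
tcp_pos: [0.5219, -0.1924, 0.105]
wrist_force: [0.3, -0.5, -0.1]
tcp_pos: [0.5218, -0.1924, 0.104]
wrist_force: [-1.1, -0.8, -0.9]
tcp_pos: [0.5218, -0.1924, 0.103]
wrist_force: [-0.4, 0.2, 0.4]
0.098 [ 0.5071 -0.1907  0.243 ] -13.8
0.102 [ 0.5038 -0.192   0.2434] -13.77
0.106 [ 0.5005 -0.1933  0.2427] -13.74
0.11 [ 0.5293 -0.2048  0.101 ] -13.0
0.1145 [ 0.5207 -0.1901 -0.0492] -12.26
0.119 [ 0.5521 -0.2002 -0.1412] -14.64
```

```bash
python3 - <<'E'
from h import *
im=np.mean([vision.snapshot("scene").astype(np.float32) for _ in range(4)],0)[:,:,::-1].astype(np.uint8)
e=cv2.imread("pics/scene_end.png");f=8;O=[]
yt=3.0185-np.pi;R=np.array([[np.cos(yt),-np.sin(yt)],[np.sin(yt),np.cos(yt)]])
for k,q in enumerate((im,e)):
  o=cv2.resize(q[190:262,310:360],None,fx=f,fy=f,interpolation=cv2.INTER_CUBIC)
  if k:
   for zt,c in((.1145,(0,0,255)),(.101,(0,255,0))):
    for a,b in box(.013,.013,zt)[3:]+box(.013,.013,zt)[2:3]:
      W=np.array([a,b]);W=np.c_[W[:,:2]@R.T+[.5195,-.1905],W[:,2]];uv=((proj("scene",W)-[310,190]+.5)*f).astype(int)
      cv2.line(o,tuple(map(int,uv[0])),tuple(map(int,uv[1])),c,1)
  O.append(o)
cv2.imwrite("pics/k.png",np.hstack(O))
E
```

```text
(no output)
```

View pics/k.png

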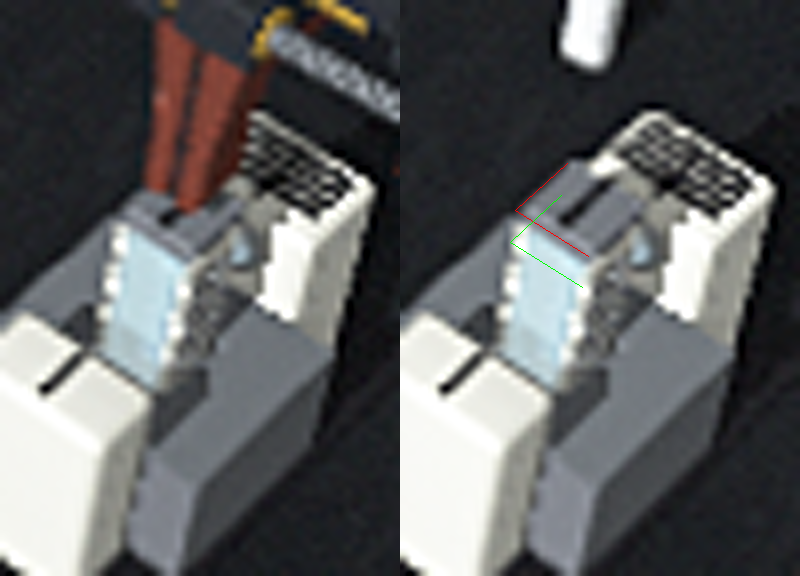

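The picture shows the shut fingertips (185,212) just over the cap, and the cap's front edge is where it was. I compare numerically to see whether anything moved.

```bash
python3 - <<'E'
from h import *
s=arm.observe();print(s["clock"],s["tcp_pos"],s["wrist_force"])
im=np.mean([vision.snapshot("scene").astype(np.float32) for _ in range(4)],0)[:,:,::-1]
e=cv2.imread("pics/scene_end.png").astype(np.float32)
np.save("/tmp/now.npy",im)
for z in(.103,.108,.1145):print(z,(proj("scene",[[.5218,-.1924,z]])[0]-[310,190]+.5)*8)
for (c,r,w,h) in((322,214,14,26),(335,225,25,30)):
    a=[cv2.cvtColor(q[r:r+h,c:c+w].astype(np.uint8),cv2.COLOR_BGR2GRAY).astype(np.float32) for q in(e,im)]
    print(cv2.phaseCorrelate(a[0],a[1],cv2.createHanningWindow((w,h),cv2.CV_32F)))
for c in(326,329): print(e[214:224,c].mean(1).round(),im[214:224,c].mean(1).round())
E
```

```text
29.4 [ 0.52188711 -0.19242651  0.10310399] [-0.26857814  0.26099373 -0.01730701]
0.103 [182.14517437 234.31949504]
0.108 [184.51401987 222.84744529]
0.1145 [187.61753136 207.79796401]
((0.603145473447638, 0.6758483818281391), 0.9912086962917704)
((0.44954341925596, -0.02137592676815636), 1.0311442271868387)
[ 61. 114. 160. 135. 170. 208. 218. 220. 221. 220.] [ 63. 107. 152. 129. 164. 198. 208. 214. 213. 212.]
[125. 125. 113. 111. 140. 129. 169. 226. 223. 223.] [119. 125. 112. 109. 131. 124. 162. 217. 216. 217.]
```

```bash
for i in 1 2 3 4 5 6; do python3 -m handwheel '{"plan":[[0,0,0.5,0,0,0],[0,0,0.4,0,0,0],[0,0,0,0,0,0]]}' | egrep 'tcp|wrist'; done
```

```text
tcp_pos: [0.5219, -0.1924, 0.1021]
wrist_force: [0.3, 0.8, -0.3]
tcp_pos: [0.5219, -0.1924, 0.1012]
wrist_force: [-0.2, 0.3, -0.0]
tcp_pos: [0.5219, -0.1924, 0.1003]
wrist_force: [0.1, 0.5, 1.6]
tcp_pos: [0.5218, -0.1924, 0.0994]
wrist_force: [0.2, 0.8, 0.3]
tcp_pos: [0.5218, -0.1924, 0.0985]
wrist_force: [0.8, -0.9, 0.2]
tcp_pos: [0.5219, -0.1924, 0.0976]
wrist_force: [-1.3, -0.2, -0.2]
```

```bash
python3 - <<'E'
from h import *
im=np.mean([vision.snapshot("scene").astype(np.float32) for _ in range(4)],0)[:,:,::-1]
old=np.load("/tmp/now.npy");e=cv2.imread("pics/scene_end.png").astype(np.float32)
for nm,q in(("old",old),("new",im)):
    m=(q[:,:,2]>q[:,:,0]*1.5)&(q[:,:,2]>60)
    print(nm,[(c,int(np.nonzero(m[180:240,c])[0].max()+180) if m[180:240,c].any() else None) for c in range(326,344)])
for nm,q in(("end",e),("old",old),("new",im)):
    print(nm);print(q[206:224,326].mean(1).round().astype(int),q[206:224,332].mean(1).round().astype(int))
print([(z,proj("scene",[[.5218,-.1924,z]])[0].round(1)) for z in(.0976,.103,.108,.1145)])
s=arm.observe();print(s["wrist_force"],s["wrist_torque"],s["clock"])
E
```

```text
old [(326, None), (327, None), (328, 212), (329, 213), (330, 213), (331, 212), (332, 215), (333, 216), (334, 215), (335, 214), (336, 211), (337, 210), (338, 210), (339, 211), (340, 200), (341, 202), (342, 201), (343, 197)]
new [(326, 180), (327, 213), (328, 214), (329, 215), (330, 215), (331, 217), (332, 217), (333, 217), (334, 217), (335, 216), (336, 215), (337, 211), (338, 211), (339, 212), (340, 201), (341, 203), (342, 201), (343, 195)]
end
[ 39  35  34  40  38  35  33  28  61 114 160 135 170 208 218 220 221 220] [ 33  38  30  16 114 120 123 128 108  37  24 103 126 133 161 128 168 222]
old
[ 38  34  33  34  32  33  30  24  63 107 152 129 164 198 208 214 213 212] [ 61  47  39  46  57  61  66  68  67  83  40  98 119 129 156 121 161 215]
new
[ 36  33  31  36  36  35  32  27  61 110 152 130 163 199 210 214 213 213] [ 62  45  43  40  48  61  65  73  72  83  81  78 116 128 157 123 161 215]
[(0.0976, array([332. , 220.3])), (0.103, array([332.3, 218.8])), (0.108, array([332.6, 217.4])), (0.1145, array([333. , 215.5]))]
[-0.19518591 -0.0658777  -0.32170886] [0.07423081 0.02946749 0.05301773] 31.6
```

The cell hasn't moved. The grip press already showed the seat: 11.8 N over 0.7 mm (≈17 N/mm), held at 18 N. I withdraw and hand in.

```bash
python3 -m handwheel '{"plan":[[0,0,-10,0,0,0],[0,0,-25,0,0,0],[0,0,-30,0,0,0],[0,0,-30,0,0,0],[0,0,-20,0,0,0],[0,0,0,0,0,0],[0,0,0,0,0,0],[0,0,0,0,0,0]]}' | egrep 'clock|tcp|wrist'
python3 - <<'E'
from h import *
im=np.mean([vision.snapshot("scene").astype(np.float32) for _ in range(4)],0)[:,:,::-1]
e=cv2.imread("pics/scene_end.png").astype(np.float32)
for q in(e,im):print(q[206:224,326].mean(1).round().astype(int),q[206:224,332].mean(1).round().astype(int))
print(arm.finish_job())
E
```

```text
clock: 32.4
tcp_pos: [0.5211, -0.1921, 0.2116]
wrist_force: [0.3, -0.6, -1.0]
[ 39  35  34  40  38  35  33  28  61 114 160 135 170 208 218 220 221 220] [ 33  38  30  16 114 120 123 128 108  37  24 103 126 133 161 128 168 222]
[ 38  33  34  39  37  35  35  26  60 111 155 132 168 201 213 216 216 216] [ 34  37  30  14 112 118 119 124 106  38  21 100 124 129 157 123 163 218]
the job is handed in; nothing more can be done
None
```

The cell is in the well about 29 mm down, clear faces toward lamp and detector; I pressed it with about 18 N at the wrist for over a second, released it and handed the job in at about 32 s. The hand-in gave no verdict, a later check press on the cap never made contact, and I didn't re-measure the bystanders.

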